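# Set out the six-place reagent tray

### The job

Set out the grey six-place tray for the next run, as seen from the robot: stand the small white bottle in the rear place between the amber bottle and the timer, the jar in the place in front of the amber bottle, the vial in the place in front of the timer, and the nearer grey tube in the front place between jar and vial, and lay the loose screw cap flat, same way up, centred on top of the tube. Everything stands upright in the middle of its place; leave the amber bottle and the timer where they stand.

Things in the scene. Friction and masses are not known exactly. Their poses are not given: they have to be found in the camera images.
- tray: grey plastic tray, fixed, 200 (x) x 280 (y) mm, two rows of three open places. Origin: centre of its underside; z up, +x to the rear (away from the robot; turned up to 0.1 rad), +y left. Place centres, each marked by a dark round pad: x = -47.5 (front) or +47.5 (rear), y = +90, 0, -90 mm; floor 5 mm above the bench, ribs round each place 4 mm wide, their tops 11 mm above the bench
- amber_bottle: brown bottle with a black cap, 56 mm across, 118 mm high, already standing at the left or the right end of the tray's rear row; stays there. Origin: centre of its underside, z up
- lab_timer: flat white timer with three buttons, 64 x 64 x 19 mm, already lying at the other end of the tray's rear row; stays there. Origin: centre of its underside, z up
- white_bottle: white plastic bottle with a blue cap, body 48 mm across, 95 mm high with its cap; grip the body about 50 mm up. Stands on the bench. Origin: centre of its underside, z up
- jar: low round clear glass jar with a white lid, 50 mm across, 48 mm high; grip it about 25 mm up. Stands on the bench. Origin: centre of its underside, z up
- vial: slim clear glass vial with a white cap, 27 mm across, 80 mm high with its cap; grip the body about 45 mm up. Stands on the bench. Origin: centre of its underside, z up
- tube: plain grey round tube (well insert) with a collar at its top, 28 mm across, 51 mm high, open at the top. Stands on the bench in reach (a like one stands far behind, out of reach: not meant). Origin: centre of its underside, z up
- cap: loose white screw cap lying alone on the bench, 29 mm across, 14 mm high. Origin: centre of its underside as it lies, z up
Not all that is in view belongs to the job. What is shaped like the cap but purple or red is not meant.

How it is judged:
At the end, for the whole second after the job is handed in: White bottle mid rear, tube mid front, jar before the amber bottle, vial before the timer: each within 15 mm (along both tray axes) of its place's middle, on the tray floor, upright to 0.12 rad. Cap flat on the tube, same way up, within 10 mm of its axis. Amber bottle upright. All at rest (x of white_bottle in the frame of tray between 0.0325 and 0.0625 m and y of white_bottle in the frame of tray between -0.015 and 0.015 m and x of tube in the frame of tray between -0.0625 and -0.0325 m and y of tube in the frame of tray between -0.015 and 0.015 m and height (world z) of white_bottle between 0.001 and 0.01 m and angle between each of white_bottle, jar, vial, tube, amber_bottle's own z axis and vertical below 0.12 rad and height (world z) of jar between 0.001 and 0.01 m and height (world z) of vial between 0.001 and 0.01 m and height (world z) of tube between 0.001 and 0.01 m and height (world z) of amber_bottle between 0.001 and 0.01 m and horizontal distance between cap and tube below 0.01 m and height (world z) of cap between 0.051 and 0.061 m and angle between cap's own z axis and vertical below 0.15 rad and linear speed of each of white_bottle, jar, vial, tube, cap below 0.02 m/s and ((y of amber_bottle in the frame of tray above 0.05 m and x of jar in the frame of tray between -0.0625 and -0.0325 m and y of jar in the frame of tray between 0.075 and 0.105 m and x of vial in the frame of tray between -0.0625 and -0.0325 m and y of vial in the frame of tray between -0.105 and -0.075 m) or (y of amber_bottle in the frame of tray below -0.05 m and x of jar in the frame of tray between -0.0625 and -0.0325 m and y of jar in the frame of tray between -0.105 and -0.075 m and x of vial in the frame of tray between -0.0625 and -0.0325 m and y of vial in the frame of tray between 0.075 and 0.105 m))); the robot touches nothing.
It fails at once if the amber bottle or the timer was shifted by more than 15 mm (distance of any of amber_bottle, lab_timer from where it was at the start of the episode above 0.015 m).
It also fails if it takes over 131 s, if anything falls off the work surface, if the arm or the gripper's body presses on something with over 40 N, if the wrist force passes 120 N, or if a joint passes its speed limit or range.

### The arm

A 6-joint arm with a two-finger parallel gripper is mounted at the origin on a cart in front of the work surface, level with it; the furniture and walls round the work are solid. World frame = base frame: x ahead of the robot, y to its left, z up, the work surface at z = 0. Lengths are in m, angles in rad, forces in N, time in s.
With the tool pointing down it reaches from about 0.425 to 0.95 m from the base axis. Payload 3.5 kg.
Tool frame: the origin (TCP) lies at the very end of the fingers, on their centre line; the grasp point (between the pads) lies 19 mm behind it; z points along the fingers, y is the line along which they close (so a half turn about z gives the same grasp; the last joint's range is limited). The gripper opens to 85 mm and grips with 20 to 120 N. Pads are 22 mm wide; open, the fingers measure 114 mm over their backs; the gripper's body (76 mm by 85 mm) begins 54 mm behind the grasp point. The pads swing forward as they close: fully open they stand 13 mm farther back than shut.
Start: joints at [-0.15, 0.286, 1.577, -0, 1.279, -0.15], TCP at [0.675, 0, 0.231] pointing down, gripper open.
Joint ranges: [-2.77, 2.77], [-0.9, 2.22], [0.21, 2.48], [-1.53, 4.67], [0.24, 2.81], [-2.84, 2.84]. Speed limits (rad/s): [2.79, 2.79, 3.14, 3.14, 3.14, 3.14].

### API

Orientations are given as a unit quaternion [x, y, z, w].
In Python, from plant import get_state, read_camera, sign_off, recognise gives the robot as it stands.
- The arm moves only by the tool arm_command, never from a script. Its argument "steps" is a list of rows, each an object with "translation": the shift along the tool's x, y, z scaled (see below), a list of three; "twist": the turn, a rotation vector about the tool's x, y, z scaled (see below), a list of three; "fingers": the opening, from -1 (shut) to 1 (fully open). In form: [{"translation": [x, y, z], "twist": [rx, ry, rz], "fingers": fingers}, ...]. A call has 1 to 5 rows; each row is the pose to reach, as a shift and turn from the pose commanded when the call began, along the tool's axes at that moment; what a row does not reach only later rows make up. The controller multiplies each number of a shift by 75 cm and each number of a turn by 60 degrees. A row lasts 1/8 s, in which the tool goes at most 62.5 mm and 10.7 degrees, less where a joint would pass 70% of its speed; a pose out of reach is approached as far as the arm can. A call with a number of a shift or a turn outside -1 to 1 is refused whole. A call with a gripper value outside its range is refused whole. The fingers move at their own pace and stop on an object; "grip_force" is the grip in N (left out, the last holds). Time passes only in rows, so rows that repeat a pose let the fingers close. It gives the time, the measured TCP pose, the force, the opening and the grip force at its end, in the units of the state.
- get_state(): the state, without advancing time (a new reading comes with each control period).
- read_camera(name): name is "scene" or "side" or "wrist"; returns a dict with "pixels" (400x640x3 uint8, red, green, blue), "K" (3x3 intrinsics, pixels), "R" (3x3) and "t" (3): a world point X has camera coordinates R X + t; the wrist camera has in their place "T_tool_cam" (4x4, takes a point from camera to tool coordinates, whose origin is the TCP and whose axes are the flange's). Camera axes: x right, y down, z forward; pixel columns grow to the right and rows downward; lengths in m; the calibration is good to about 2 mm. A picture is of the moment at which its call begins: read the wrist's pose just before it. There is no depth.
- sign_off(): hands the job in; it is judged then, once.
Trained networks look in a picture, given as the dict that the camera call returned (one of the last four; its "shot" number tells which), for a name from the list of things; names that differ only in an ending like _2 or _b are one class to them, and where a whole thing is asked for, a point or a joint stands for the part that bears it (a point fixed in the world has none). Each returns a list of dicts, best first, with "conf" (0 to 1); they miss things now and then, are a little off and sometimes report something else, mostly with a low value. They report only what shows in the picture. A call takes as long as a camera call. They do not tell look-alikes from the thing itself.
- recognise(picture, query): "point" ([row, column] in pixels, amid what is visible of it).
The state is a dict: "time": time; "qpos": joint angles; "dq": joint speeds; "joint_efforts": joint torques, N m; "eef_pos": TCP position; "tcp_rot": TCP orientation; "contact_force": force on the tool from outside, world axes, zero at the start; "wrist_torque": the same for the moment, N m; "opening": opening from 0.0 (shut) to 1.0 (fully open); "finger_force": force on a finger pad.
Only numpy, scipy, OpenCV 4.12 (cv2) and the standard library are available. Lean on these libraries where they do the work, as an engineer would, in place of code of your own. Each camera call takes 0.05 s, during which the arm holds its last target. There are 200 camera calls.

## Working session

There is one attempt and no reset: what is moved stays moved. The work goes in short steps, Python scripts to look and compute and a tool call to move; the robot and the scene stay as the last step left them, time stands still between calls to the robot, and variables do not carry over. Pictures are saved under pics/ and viewed, at most 14 in all, crops included, and the job is handed in when it is done.

Besides the shell and the picture viewer there is one more tool, called after "Call:" in YAML: its name, and indented under it one key for each argument. arm_command: Moves the arm, as the interface text tells. Shifts and turns lie within -1 to 1; 1 stands for 75 cm of shift or 60 degrees of turn. Its arguments: {"type":"object","properties":{"steps":{"type":"array"},"grip_force":{"type":"number"}},"required":["steps"]}

```bash
mkdir -p pics; ls; cat > h.py <<'E'
import numpy as np, cv2, json
from plant import get_state, read_camera, sign_off, recognise
from scipy.spatial.transform import Rotation as Rn
def save(p,n): cv2.imwrite('pics/'+n+'.png',cv2.cvtColor(p['pixels'],cv2.COLOR_RGB2BGR))
def extr(p,st=None):
    if 'R' in p: return np.array(p['R']),np.array(p['t'])
    T=np.array(p['T_tool_cam']);Rw=Rn.from_quat(st['tcp_rot']).as_matrix()
    Rc=Rw@T[:3,:3];c=Rw@T[:3,3]+st['eef_pos'];return Rc.T,-Rc.T@c
def ray(p,px,z,st=None):
    R,t=extr(p,st);d=R.T@np.linalg.inv(p['K'])@np.array([px[1],px[0],1.]);c=-R.T@t
    return c+d*(z-c[2])/d[2]
def proj(p,X,st=None):
    R,t=extr(p,st);q=np.array(p['K'])@(R@np.array(X)+t);return q[:2]/q[2]
E
python3 - <<'E'
from h import *
st=get_state();print(st)
H=dict(tray=.008,amber_bottle=.059,lab_timer=.01,white_bottle=.048,jar=.024,vial=.04,tube=.025,cap=.007)
for n in ['scene','side','wrist']:
    st=get_state();p=read_camera(n);save(p,n+'0')
    for k,h in H.items():
        for r in recognise(p,k)[:4]:
            print(n,k,round(r['conf'],2),np.round(r['point']),np.round(ray(p,r['point'],h,st),3))
    print(n, 'cam',np.round(-extr(p,st)[0].T@extr(p,st)[1],3))
E
```

```text
pics
{'time': 0.0, 'qpos': array([-1.50000548e-01,  2.87225778e-01,  1.57817043e+00,  3.91172634e-06,
        1.27861825e+00, -1.50013703e-01]), 'dq': array([ 1.51875339e-05, -2.65164336e-04,  2.38780932e-03,  1.33260770e-03,
        1.31912979e-03, -1.40860179e-03]), 'joint_efforts': array([-1.79628755e-04, -4.05981302e+01, -2.92628127e+01, -1.54224781e-04,
        5.81841552e-03,  3.74769741e-06]), 'eef_pos': array([6.74340931e-01, 1.29776189e-04, 2.29910668e-01]), 'tcp_rot': array([ 0.70710201,  0.70711051, -0.00071715, -0.00097569]), 'contact_force': array([-0.01239535, -0.47545526, -0.77928914]), 'wrist_torque': array([-0.00599441,  0.01758731,  0.01219917]), 'finger_force': 0.0, 'opening': 0.9995554546287309}
scene tray 0.93 [268. 312.] [0.473 0.108 0.008]
scene amber_bottle 0.75 [256. 272.] [0.52  0.186 0.059]
scene lab_timer 0.77 [231. 333.] [0.537 0.003 0.01 ]
scene white_bottle 0.73 [187. 368.] [ 0.582 -0.142  0.048]
scene white_bottle 0.68 [233. 334.] [0.503 0.025 0.048]
scene vial 0.55 [192. 290.] [0.689 0.031 0.04 ]
scene cap 0.6 [247. 239.] [0.628 0.221 0.007]
scene cap
[... 622 characters left out ...]
cap 0.73 [284. 184.] [0.7   0.236 0.007]
side cap 0.6 [264. 216.] [0.686 0.168 0.007]
side cap 0.51 [292. 216.] [0.639 0.226 0.007]
side cam [0.213 0.658 0.535]
wrist tray 0.94 [ 93. 129.] [0.48  0.083 0.008]
wrist amber_bottle 0.57 [  6. 170.] [0.552 0.151 0.059]
wrist amber_bottle 0.23 [147. 327.] [0.687 0.032 0.059]
wrist lab_timer 0.83 [168. 189.] [0.536 0.003 0.01 ]
wrist white_bottle 0.82 [325. 247.] [ 0.599 -0.171  0.048]
wrist vial 0.71 [146. 327.] [0.688 0.031 0.04 ]
wrist vial 0.71 [168. 189.] [0.548 0.009 0.04 ]
wrist tube 0.27 [146. 326.] [0.688 0.029 0.025]
wrist cap 0.76 [ 12. 329.] [0.69  0.161 0.007]
wrist cap 0.66 [ 66. 294.] [0.654 0.11  0.007]
wrist cam [0.675 0.066 0.374]
```

View pics/scene0.png

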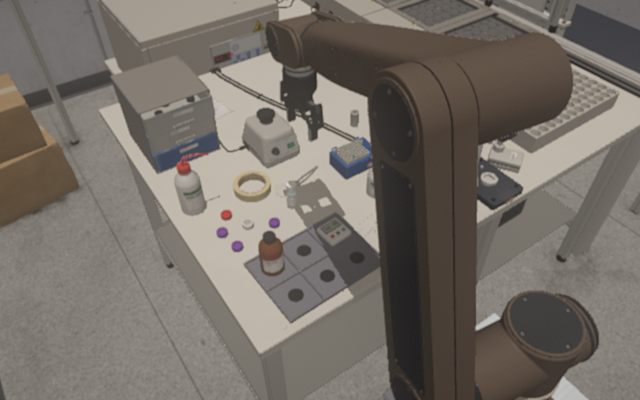

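View pics/side0.png

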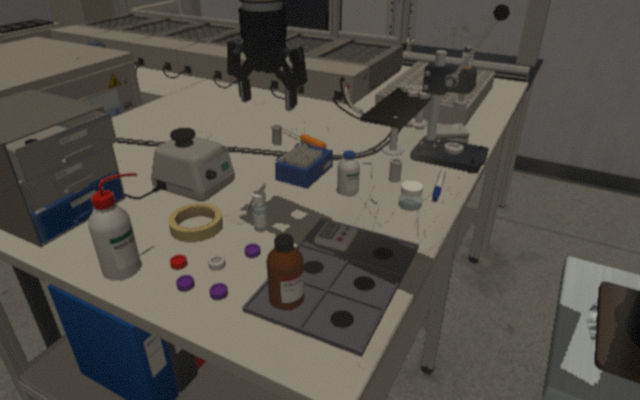

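View pics/wrist0.png

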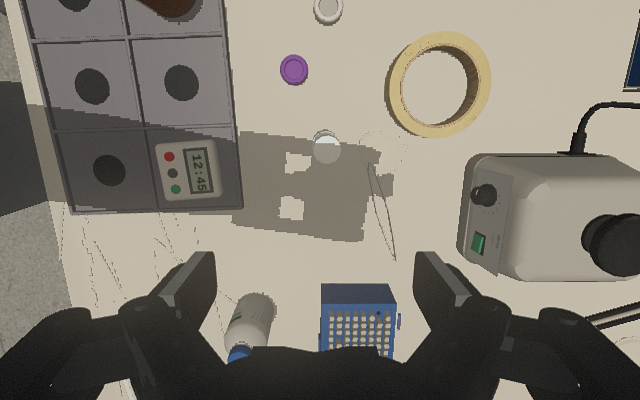

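The nearer tube is at side (396,170) and the far one at (277,135), behind the rack. The only white cap is at side (217,262) and scene (248,223); the other caps are purple or red. The amber bottle is rear-left and the timer rear-right. So the jar goes front-left and the vial front-right.

```bash
python3 - <<'E'
from h import *
st=get_state();w=read_camera('wrist');s=read_camera('side');sc=read_camera('scene')
def pads(p,seeds,st=None):
    g=cv2.cvtColor(p['pixels'],cv2.COLOR_RGB2GRAY)
    for (r,c) in seeds:
        v=int(g[r,c]);m=cv2.inRange(g,max(v-12,0),v+10)
        n,l,s_,ce=cv2.connectedComponentsWithStats(m,connectivity=4)
        i=l[r,c];q=ce[i][::-1];print((r,c),v,s_[i],np.round(q,1),np.round(ray(p,q,.0055,st),4))
pads(w,[(86,92),(83,181),(170,109)],st)
pads(s,[(319,342),(283,364),(254,383),(267,313)])
pads(sc,[(295,296),(276,327),(257,357),(251,304)])
# edge of front/right tray corners
for n,px,z in [('tray rr corner',(207,243),.011),('tray fr corner',(213,72),.011),('rack fl',(284,320),.04),('rack fr',(284,393),.04),('timer',(168,189),.019),('vialtop',(147,327),.08)]:
    print(n,np.round(ray(w,px,z,st),3))
for n,px,z in [('rack bottom L',(176,277),0),('rack bottom front',(186,305),0),('rack bottom R',(172,332),0),('tube top',(161,395),.051),('tube base',(181,395),0),('jar',(197,412),.024),('wb base',(193,348),0),('far tube',(145,277),0)]:
    print(n,np.round(ray(s,px,z),3))
big=cv2.resize(s['pixels'][120:300,160:460],None,fx=2.6,fy=2.6,interpolation=cv2.INTER_CUBIC)
cv2.imwrite('pics/sidecrop.png',cv2.cvtColor(big,cv2.COLOR_RGB2BGR))
E
```

```text
(86, 92) 50 [ 75  69  34  36 939] [86.2 91.7] [0.4402 0.0901 0.0055]
(83, 181) 56 [165  65  34  36 945] [ 82.7 181. ] [0.535  0.0936 0.0055]
(170, 109) 38 [ 93 155  32  31 770] [169.9 108.7] [0.4435 0.0007 0.0055]
(319, 342) 27 [331 311  22  16 278] [318.7 341.6] [0.4356 0.1809 0.0055]
(283, 364) 29 [354 277  20  13 209] [283.  363.9] [0.4388 0.0908 0.0055]
(254, 383) 22 [373 247  20  14 195] [253.2 382.5] [0.442  0.0009 0.0055]
(267, 313) 30 [287 262  36  18 266] [268.5 306.6] [0.5412 0.1035 0.0055]
(295, 296) 66 [289 289  14  12 138] [294.6 295.4] [0.4325 0.1811 0.0055]
(276, 327) 60 [321 270  13  12 122] [275.3 327. ] [0.4356 0.0914 0.0055]
(257, 357) 47 [350 252  14  11 126] [257.2 356.7] [0.4388 0.0016 0.0055]
(251, 304) 65 [298 246  13  10 104] [250.3 303.7] [0.5298 0.0948 0.0055]
tray rr corner [ 0.594 -0.041  0.011]
tray fr corner [ 0.396 -0.049  0.011]
rack fl [ 0.682 -0.123  0.04 ]
rack fr [ 0.764 -0.123  0.04 ]
timer [0.539 0.005 0.019]
vialtop [0.687 0.034 0.08 ]
rack bottom L [ 0.775 -0.164  0.   ]
rack bottom front [ 0.693 -0.154  0.   ]
rack bottom R [ 0.67  -0.244  0.   ]
tube top [ 0.525 -0.272  0.051]
tube base [ 0.521 -0.273  0.   ]
jar [ 0.452 -0.183  0.024]
wb base [ 0.593 -0.172  0.   ]
far tube [ 0.87  -0.311  0.   ]
```

View pics/sidecrop.png

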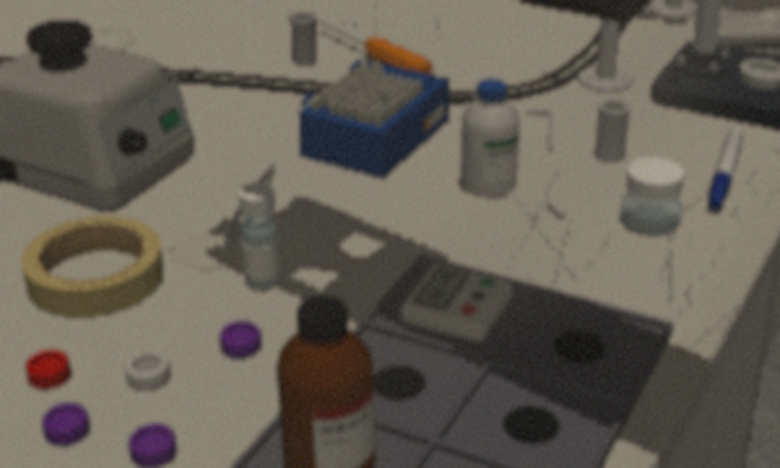

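The white cap lies alone among the purple and red ones, and the near grey tube stands just behind the jar and bottle. I'll move so the wrist camera is over the white bottle.

Call:
arm_command:
  steps:
    - {"translation": [-0.28,-0.1,0],"twist": [0,0,0],"fingers": 1}
    - {"translation": [-0.28,-0.1,0],"twist": [0,0,0],"fingers": 1}
    - {"translation": [-0.28,-0.1,0],"twist": [0,0,0],"fingers": 1}
    - {"translation": [-0.28,-0.1,0],"twist": [0,0,0],"fingers": 1}
    - {"translation": [-0.28,-0.1,0],"twist": [0,0,0],"fingers": 1}
  grip_force: 40

```text
time: 2.12
eef_pos: [0.5991, -0.2125, 0.2314]
tcp_rot: [0.709, 0.706, -0.0, 0.0]
contact_force: [-0.3, 1.1, -0.1]
opening: 1.003
finger_force: 0.0
```

```bash
cat > look.py <<'E'
from h import *
import sys
H=dict(white_bottle=.07,jar=.048,vial=.08,tube=.051,cap=.012,tray=.008,lab_timer=.019,amber_bottle=.118)
st=get_state();p=read_camera('wrist');save(p,sys.argv[1])
Rw=Rn.from_quat(st['tcp_rot']).as_matrix()
print(round(st['time'],2),np.round(st['eef_pos'],4),np.round(Rn.from_matrix(Rw).as_euler('xyz'),3),'open',round(st['opening'],3),'F',np.round(st['contact_force'],1))
for k in sys.argv[2:]:
    for r in recognise(p,k)[:3]: print(k,round(r['conf'],2),np.round(r['point']),*[(h,np.round(ray(p,r['point'],h,st)[:2],3)) for h in (H[k],H[k]/2)])
E
python3 look.py wb white_bottle jar tube; python3 -c "
from h import *
print(np.round(read_camera('wrist')['T_tool_cam'],3))"
```

```text
2.12 [ 0.5991 -0.2125  0.2314] [3.141 0.    1.567] open 1.003 F [-0.3  1.1 -0.1]
white_bottle 0.94 [147. 311.] (0.07, array([ 0.597, -0.179])) (0.035, array([ 0.597, -0.183]))
jar 0.69 [154. 180.] (0.048, array([ 0.467, -0.188])) (0.024, array([ 0.457, -0.191]))
jar 0.22 [234. 248.] (0.048, array([ 0.53 , -0.272])) (0.024, array([ 0.525, -0.282]))
tube 0.88 [235. 250.] (0.051, array([ 0.532, -0.272])) (0.0255, array([ 0.526, -0.282]))
tube 0.4 [144. 314.] (0.051, array([ 0.599, -0.178])) (0.0255, array([ 0.599, -0.181]))
[[ 0.001 -0.964 -0.265  0.066]
 [ 1.     0.001  0.001  0.   ]
 [-0.001 -0.265  0.964 -0.142]
 [ 0.     0.     0.     1.   ]]
```

View pics/wb.png

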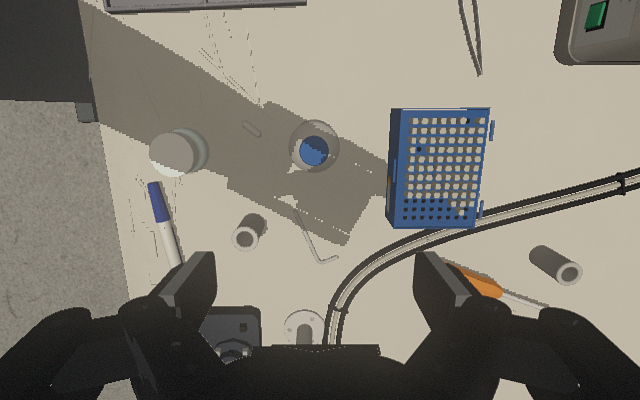

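The blue cap is at (151,314), the jar lid at (152,172), the near tube's opening at (239,245), and the rack is to the right at x>0.66. The area around the bottle is clear.

```bash
python3 - <<'E'
from h import *
st=get_state();p=read_camera('wrist')
for n,px,z in [('wb cap',(151,314),.095),('wb shoulder',(146,314),.065),('jar lid',(152,172),.048),('tube top',(239,245),.051),('rack L',(170,390),.04)]: print(n,np.round(ray(p,px,z,st),4))
for n,X in [('wb',(.6,-.18)),]: print(proj(p,(*X,.0),st),proj(p,(*X,.095),st))
E
```

```text
wb cap [ 0.6006 -0.1759  0.095 ]
wb shoulder [ 0.6005 -0.1748  0.065 ]
jar lid [ 0.4608 -0.1828  0.048 ]
tube top [ 0.5285 -0.2731  0.051 ]
rack L [ 0.6784 -0.2016  0.04  ]
[313.54013184 144.56624991] [313.3115509  155.91435081]
```

Call:
arm_command:
  steps:
    - {"translation": [0.049,0.002,0],"twist": [0,0,0],"fingers": 1}
    - {"translation": [0.049,0.002,0.08],"twist": [0,0,0],"fingers": 1}
    - {"translation": [0.049,0.002,0.16],"twist": [0,0,0],"fingers": 1}
    - {"translation": [0.049,0.002,0.23],"twist": [0,0,0],"fingers": 1}
    - {"translation": [0.049,0.002,0.265],"twist": [0,0,0],"fingers": 1}

```text
time: 3.05
eef_pos: [0.5996, -0.1709, 0.0286]
tcp_rot: [0.706, 0.708, -0.001, -0.003]
contact_force: [-0.5, -0.1, 0.2]
opening: 0.999
finger_force: 0.0
```

Call:
arm_command:
  steps:
    - {"translation": [0,0,0],"twist": [0,0,0],"fingers": 0}
    - {"translation": [0,0,0],"twist": [0,0,0],"fingers": -1}
    - {"translation": [0,0,0],"twist": [0,0,0],"fingers": -1}
    - {"translation": [0,0,0],"twist": [0,0,0],"fingers": -1}
    - {"translation": [0,0,0],"twist": [0,0,0],"fingers": -1}
  grip_force: 40

```text
time: 3.68
eef_pos: [0.6031, -0.1738, 0.0349]
tcp_rot: [0.707, 0.707, 0.001, 0.002]
contact_force: [0.3, 1.0, 6.2]
opening: 0.534
finger_force: 41.6
```

Call:
arm_command:
  steps:
    - {"translation": [0,0,-0.06],"twist": [0,0,0],"fingers": -1}
    - {"translation": [0,0,-0.13],"twist": [0,0,0],"fingers": -1}
    - {"translation": [0.08,-0.02,-0.13],"twist": [0,0,0],"fingers": -1}
    - {"translation": [0.15,-0.038,-0.13],"twist": [0,0,0],"fingers": -1}
    - {"translation": [0.22,-0.056,-0.13],"twist": [0,0,0],"fingers": -1}

```text
time: 4.3
eef_pos: [0.5583, -0.0068, 0.1297]
tcp_rot: [0.707, 0.707, -0.0, -0.0]
contact_force: [0.8, -0.5, -1.6]
opening: 0.534
finger_force: 41.8
```

Call:
arm_command:
  steps:
    - {"translation": [0.07,-0.018,0],"twist": [0,0,0],"fingers": -1}
    - {"translation": [0.12,-0.03,0],"twist": [0,0,0],"fingers": -1}
    - {"translation": [0.139,-0.035,0],"twist": [0,0,0],"fingers": -1}
    - {"translation": [0.139,-0.035,0],"twist": [0,0,0],"fingers": -1}
    - {"translation": [0.139,-0.035,0],"twist": [0,0,0],"fingers": -1}

```text
time: 4.92
eef_pos: [0.5336, 0.0949, 0.13]
tcp_rot: [0.707, 0.707, -0.0, 0.0]
contact_force: [0.8, 0.3, -1.2]
opening: 0.534
finger_force: 41.8
```

```bash
python3 look.py wb2 white_bottle tray lab_timer; python3 - <<'E'
from h import *
p=read_camera('side');save(p,'side2')
cv2.imwrite('pics/c2.png',cv2.resize(cv2.imread('pics/side2.png')[130:370,180:480],None,fx=2,fy=2))
E
```

```text
4.92 [0.5336 0.0949 0.13  ] [3.141e+00 1.000e-03 1.570e+00] open 0.534 F [ 0.8  0.3 -1.2]
white_bottle 0.76 [283. 312.] (0.07, array([0.533, 0.047])) (0.035, array([0.532, 0.028]))
tray 0.75 [138. 221.] (0.008, array([0.46, 0.14])) (0.004, array([0.459, 0.14 ]))
```

View pics/c2.png

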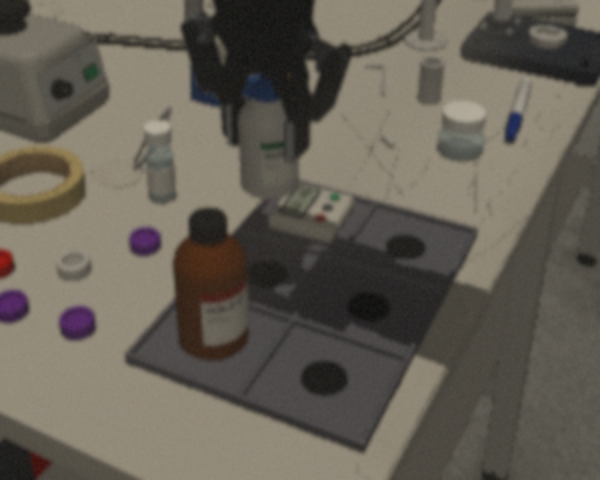

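The bottle is held upright over the rear-middle place, so I'll lower it.

Call:
arm_command:
  steps:
    - {"translation": [0,0,0.06],"twist": [0,0,0],"fingers": -1}
    - {"translation": [0,0,0.105],"twist": [0,0,0],"fingers": -1}
    - {"translation": [0,0,0.122],"twist": [0,0,0],"fingers": -1}
    - {"translation": [0,0,0.122],"twist": [0,0,0],"fingers": -1}
    - {"translation": [0,0,0.122],"twist": [0,0,0],"fingers": -1}

```text
time: 5.8
eef_pos: [0.5343, 0.0957, 0.0397]
tcp_rot: [0.707, 0.707, 0.001, 0.001]
contact_force: [-0.0, -0.2, 1.4]
opening: 0.537
finger_force: 41.8
```

Call:
arm_command:
  steps:
    - {"translation": [0,0,0],"twist": [0,0,0],"fingers": 0.3}
    - {"translation": [0,0,0],"twist": [0,0,0],"fingers": 0.6}
    - {"translation": [0,0,0],"twist": [0,0,0],"fingers": 0.7}
    - {"translation": [0,0,-0.06],"twist": [0,0,0],"fingers": 0.7}
    - {"translation": [0,0,-0.14],"twist": [0,0,0],"fingers": 0.7}

```text
time: 6.42
eef_pos: [0.5316, 0.096, 0.1427]
tcp_rot: [0.707, 0.707, -0.002, -0.002]
contact_force: [1.7, 0.2, -0.1]
opening: 0.85
finger_force: 0.0
```

Call:
arm_command:
  steps:
    - {"translation": [-0.04,0,-0.03],"twist": [0,0,0],"fingers": 0.5}
    - {"translation": [-0.12,0,-0.03],"twist": [0,0,0],"fingers": 0.2}
    - {"translation": [-0.2,-0.003,-0.03],"twist": [0,0,0],"fingers": 0.2}
    - {"translation": [-0.28,-0.005,-0.03],"twist": [0,0,0],"fingers": 0.2}
    - {"translation": [-0.36,-0.006,-0.03],"twist": [0,0,0],"fingers": 0.2}

```text
time: 7.05
eef_pos: [0.5284, -0.1757, 0.1662]
tcp_rot: [0.707, 0.707, 0.0, 0.0]
contact_force: [0.4, 0.2, -0.0]
opening: 0.604
finger_force: 0.0
```

Call:
arm_command:
  steps:
    - {"translation": [-0.08,0,0],"twist": [0,0,0],"fingers": 0.2}
    - {"translation": [-0.132,0,0],"twist": [0,0,0],"fingers": 0.2}
    - {"translation": [-0.132,0,0.0],"twist": [0,0,0],"fingers": 0.2}
    - {"translation": [-0.132,0,0.07],"twist": [0,0,0],"fingers": 0.2}
    - {"translation": [-0.132,0,0.1],"twist": [0,0,0],"fingers": 0.2}

```text
time: 7.68
eef_pos: [0.5272, -0.2707, 0.0879]
tcp_rot: [0.707, 0.707, -0.0, -0.003]
contact_force: [-0.5, 0.2, 0.2]
opening: 0.6
finger_force: 0.0
```

```bash
python3 look.py t1 tube; python3 - <<'E'
from h import *
p=read_camera('side');save(p,'side3')
print([(r['conf'],r['point'],ray(p,r['point'],.048)) for r in recognise(p,'white_bottle')+recognise(p,'amber_bottle')])
a=cv2.resize(cv2.imread('pics/side3.png')[110:260,320:470],None,fx=2.6,fy=2.6);b=cv2.resize(cv2.imread('pics/t1.png')[150:400,100:500],(390,390))
cv2.imwrite('pics/c3.png',np.hstack([a,b]))
E
```

```text
7.67 [ 0.5272 -0.2707  0.0879] [-3.138e+00 -3.000e-03  1.571e+00] open 0.6 F [-0.5  0.2  0.2]
tube 0.81 [230. 314.] (0.051, array([ 0.527, -0.272])) (0.0255, array([ 0.527, -0.281]))
[(0.92, [250.7, 311.7], array([0.53042956, 0.10360542, 0.048     ])), (0.73, [271.4, 285.1], array([0.54117351, 0.1701637 , 0.048     ])), (0.53, [247.2, 310.8], array([0.53651511, 0.0958673 , 0.048     ]))]
```

View pics/c3.png

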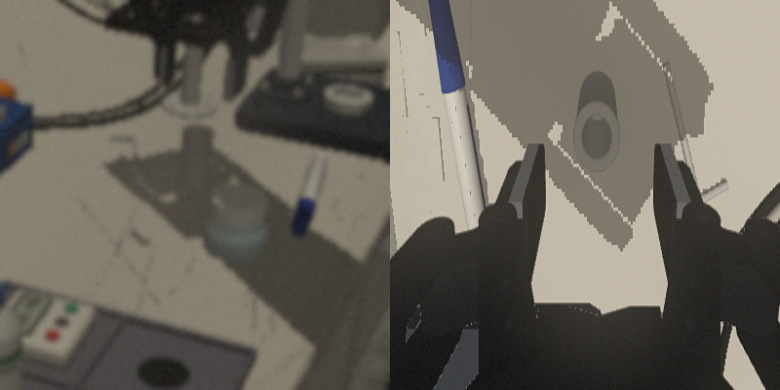

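The tube is centred between the fingers and its surroundings are clear, so I'll descend and grip.

Call:
arm_command:
  steps:
    - {"translation": [0,0,0.05],"twist": [0,0,0],"fingers": 0.2}
    - {"translation": [0,0,0.095],"twist": [0,0,0],"fingers": 0.2}
    - {"translation": [0,0,0.108],"twist": [0,0,0],"fingers": 0.2}
    - {"translation": [0,0,0.108],"twist": [0,0,0],"fingers": -0.2}
    - {"translation": [0,0,0.108],"twist": [0,0,0],"fingers": -1}

```text
time: 8.55
eef_pos: [0.5301, -0.2739, 0.0122]
tcp_rot: [0.707, 0.707, 0.0, 0.002]
contact_force: [-0.6, -0.9, 0.0]
opening: 0.316
finger_force: 39.3
```

Call:
arm_command:
  steps:
    - {"translation": [0,0,0],"twist": [0,0,0],"fingers": -1}
    - {"translation": [0,0,0],"twist": [0,0,0],"fingers": -1}
    - {"translation": [0,0,0],"twist": [0,0,0],"fingers": -1}
    - {"translation": [0,0,-0.07],"twist": [0,0,0],"fingers": -1}
    - {"translation": [0,0,-0.14],"twist": [0,0,0],"fingers": -1}

```text
time: 9.18
eef_pos: [0.5278, -0.2723, 0.115]
tcp_rot: [0.707, 0.707, -0.0, -0.002]
contact_force: [0.1, 0.2, 0.5]
opening: 0.315
finger_force: 39.8
```

Call:
arm_command:
  steps:
    - {"translation": [0.08,-0.02,0],"twist": [0,0,0],"fingers": -1}
    - {"translation": [0.16,-0.04,0],"twist": [0,0,0],"fingers": -1}
    - {"translation": [0.24,-0.06,0],"twist": [0,0,0],"fingers": -1}
    - {"translation": [0.32,-0.08,0],"twist": [0,0,0],"fingers": -1}
    - {"translation": [0.4,-0.1,0],"twist": [0,0,0],"fingers": -1}

```text
time: 9.8
eef_pos: [0.4526, 0.0288, 0.1149]
tcp_rot: [0.707, 0.707, 0.0, -0.0]
contact_force: [0.5, 0.2, -0.1]
opening: 0.316
finger_force: 39.9
```

Call:
arm_command:
  steps:
    - {"translation": [0.06,-0.015,0],"twist": [0,0,0],"fingers": -1}
    - {"translation": [0.085,-0.02,0],"twist": [0,0,0],"fingers": -1}
    - {"translation": [0.085,-0.02,0.0],"twist": [0,0,0],"fingers": -1}
    - {"translation": [0.085,-0.02,0.06],"twist": [0,0,0],"fingers": -1}
    - {"translation": [0.085,-0.02,0.1],"twist": [0,0,0],"fingers": -1}

```text
time: 10.42
eef_pos: [0.4384, 0.0899, 0.0387]
tcp_rot: [0.707, 0.707, -0.0, -0.0]
contact_force: [-0.1, -0.2, -0.9]
opening: 0.314
finger_force: 39.9
```

```bash
python3 look.py t2 tube; python3 - <<'E'
from h import *
p=read_camera('side');save(p,'side4')
cv2.imwrite('pics/c4.png',cv2.resize(cv2.imread('pics/side4.png')[190:370,230:450],None,fx=2.5,fy=2.5))
E
```

```text
10.43 [0.4384 0.0899 0.0387] [-3.141  0.     1.57 ] open 0.314 F [-0.1 -0.2 -0.9]
tube 0.95 [294. 315.] (0.051, array([0.439, 0.077])) (0.0255, array([0.439, 0.062]))
```

View pics/c4.png

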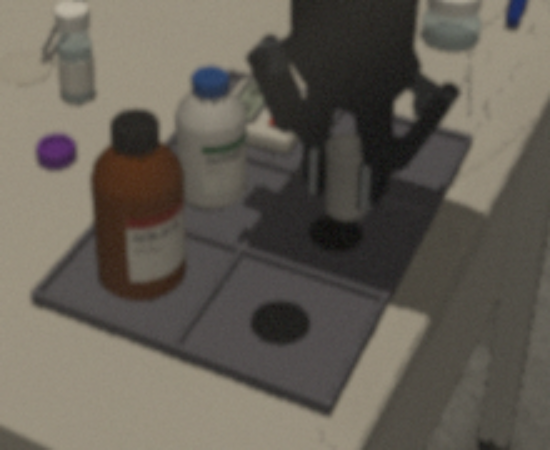

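The bottle stands upright in the rear-middle place and the tube hangs just above the front-middle pad. I'll set it down and release.

Call:
arm_command:
  steps:
    - {"translation": [0,0,0.025],"twist": [0,0,0],"fingers": -1}
    - {"translation": [0,0,0.032],"twist": [0,0,0],"fingers": -1}
    - {"translation": [0,0,0.032],"twist": [0,0,0],"fingers": -1}
    - {"translation": [0,0,0.032],"twist": [0,0,0],"fingers": -0.1}
    - {"translation": [0,0,0.032],"twist": [0,0,0],"fingers": 0.1}

```text
time: 11.2
eef_pos: [0.4393, 0.0908, 0.0167]
tcp_rot: [0.707, 0.707, 0.0, 0.0]
contact_force: [-1.2, 0.6, 0.0]
opening: 0.549
finger_force: 0.0
```

Call:
arm_command:
  steps:
    - {"translation": [0,0,0],"twist": [0,0,0],"fingers": 0.1}
    - {"translation": [0,0,0],"twist": [0,0,0],"fingers": 0.1}
    - {"translation": [0,0,-0.06],"twist": [0,0,0],"fingers": 0.1}
    - {"translation": [0,0,-0.14],"twist": [0,0,0],"fingers": 0.1}
    - {"translation": [0,0,-0.22],"twist": [0,0,0],"fingers": 0.1}

```text
time: 11.82
eef_pos: [0.4382, 0.0908, 0.1825]
tcp_rot: [0.707, 0.707, -0.0, -0.0]
contact_force: [1.5, 0.1, -0.9]
opening: 0.552
finger_force: 0.0
```

```bash
python3 look.py t3 tube; python3 - <<'E'
from h import *
p=read_camera('side');save(p,'side5')
for k in ['tube','cap']: print([(k,r['conf'],r['point'],ray(p,r['point'],.03 if k=='tube' else .007)) for r in recognise(p,k)])
E
```

```text
11.82 [0.4382 0.0908 0.1825] [-3.141 -0.     1.571] open 0.552 F [ 1.5  0.1 -0.9]
tube 0.79 [194. 314.] (0.051, array([0.438, 0.088])) (0.0255, array([0.438, 0.081]))
[('tube', 0.97, [267.9, 365.8], array([0.4407949 , 0.08134335, 0.03      ]))]
[('cap', 0.79, [261.9, 177.6], array([0.74889004, 0.19678629, 0.007     ])), ('cap', 0.69, [296.4, 218.0], array([0.63045801, 0.23242727, 0.007     ])), ('cap', 0.57, [252.7, 250.2], array([0.65195016, 0.11464385, 0.007     ])), ('cap', 0.5, [262.1, 213.6], array([0.69277821, 0.16718947, 0.007     ])), ('cap', 0.49, [283.3, 184.9], array([0.69873569, 0.23364653, 0.007     ]))]
```

Call:
arm_command:
  steps:
    - {"translation": [0,0.08,0],"twist": [0,0,0],"fingers": 0.1}
    - {"translation": [0.01,0.16,0],"twist": [0,0,0],"fingers": 0.1}
    - {"translation": [0.03,0.24,0],"twist": [0,0,0],"fingers": 0.1}
    - {"translation": [0.05,0.31,0],"twist": [0,0,0],"fingers": 0.1}
    - {"translation": [0.05,0.333,0],"twist": [0,0,0],"fingers": 0.1}

```text
time: 12.7
eef_pos: [0.6892, 0.129, 0.1761]
tcp_rot: [0.707, 0.707, -0.002, -0.002]
contact_force: [0.6, -0.9, -0.6]
opening: 0.548
finger_force: 0.0
```

Call:
arm_command:
  steps:
    - {"translation": [0,0,0],"twist": [0,0,0],"fingers": 0.1}
    - {"translation": [0,0,0],"twist": [0,0,0],"fingers": 0.1}

```text
time: 12.95
eef_pos: [0.6869, 0.1282, 0.1789]
tcp_rot: [0.707, 0.707, -0.002, -0.001]
contact_force: [-0.7, 0.8, -0.5]
opening: 0.55
finger_force: 0.0
```

```bash
python3 look.py cap cap vial;
```

```text
12.95 [0.6869 0.1282 0.1789] [-3.137  0.     1.571] open 0.55 F [-0.7  0.8 -0.5]
cap 0.87 [105. 382.] (0.012, array([0.747, 0.198])) (0.006, array([0.748, 0.198]))
cap 0.75 [ 78. 261.] (0.012, array([0.64 , 0.221])) (0.006, array([0.639, 0.222]))
cap 0.75 [ 63. 329.] (0.012, array([0.699, 0.233])) (0.006, array([0.699, 0.234]))
vial 0.85 [290. 314.] (0.08, array([0.687, 0.052])) (0.04, array([0.686, 0.028]))
```

View pics/cap.png

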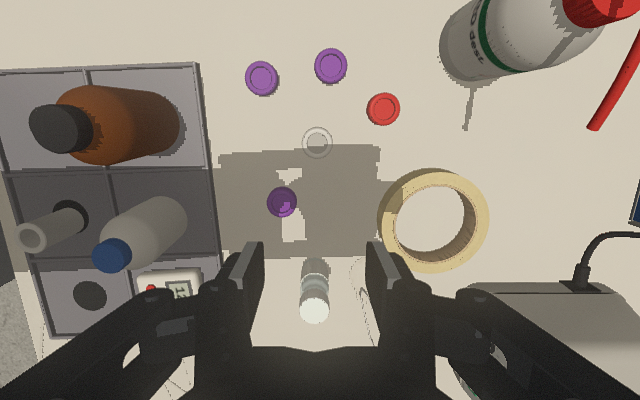

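White cap at (142,317), with purple ones at (203,282), (78,261) and (66,330), red at (108,383), and the tape roll right of col 377. Only the white one fits.

```bash
python3 - <<'E'
from h import *
st=get_state();p=read_camera('wrist')
print(st['eef_pos'],ray(p,(142,317.3),.013,st))
g=cv2.cvtColor(p['pixels'],cv2.COLOR_RGB2GRAY)
c=cv2.HoughCircles(cv2.resize(g[110:175,285:350],None,fx=4,fy=4,interpolation=cv2.INTER_CUBIC),cv2.HOUGH_GRADIENT,1,20,param1=80,param2=20,minRadius=48,maxRadius=76)
for q in c[0][:3]: print(q, ray(p,(110+q[1]/4,285+q[0]/4),.013,st))
for n,px,z in [('vial',(311,314),.08),('purple',(203,282),.012),('tape l',(220,377),.01)]: print(n,ray(p,px,z,st))
E
```

```text
[0.687464   0.12821584 0.18086418] [0.69055201 0.16550813 0.013     ]
[124.5 131.5  64.8] [0.68946101 0.16470202 0.013     ]
vial [0.68765578 0.03096509 0.08      ]
purple [0.65612977 0.10624042 0.012     ]
tape l [0.75058077 0.08807783 0.01      ]
```

Call:
arm_command:
  steps:
    - {"translation": [0.049,0.002,0.04],"twist": [0,0,0],"fingers": 0.1}
    - {"translation": [0.049,0.002,0.12],"twist": [0,0,0],"fingers": 0.1}
    - {"translation": [0.049,0.002,0.19],"twist": [0,0,0],"fingers": 0.1}
    - {"translation": [0.049,0.002,0.225],"twist": [0,0,0],"fingers": 0.1}
    - {"translation": [0.049,0.002,0.236],"twist": [0,0,0],"fingers": 0.1}

```text
time: 13.78
eef_pos: [0.688, 0.1648, 0.0018]
tcp_rot: [0.707, 0.707, -0.002, -0.001]
contact_force: [0.3, 0.4, 1.2]
opening: 0.549
finger_force: 0.0
```

Call:
arm_command:
  steps:
    - {"translation": [0,0,0],"twist": [0,0,0],"fingers": 0.1}
    - {"translation": [0,0,0],"twist": [0,0,0],"fingers": -0.2}
    - {"translation": [0,0,0],"twist": [0,0,0],"fingers": -1}
    - {"translation": [0,0,0],"twist": [0,0,0],"fingers": -1}
    - {"translation": [0,0,0],"twist": [0,0,0],"fingers": -1}
  grip_force: 25

```text
time: 14.4
eef_pos: [0.6916, 0.1652, 0.0068]
tcp_rot: [0.707, 0.707, 0.001, 0.001]
contact_force: [-0.8, -0.7, 6.1]
opening: 0.313
finger_force: 24.6
```

```bash
python3 look.py cap2 cap; python3 - <<'E'
from h import *
p=read_camera('side');save(p,'side6')
a=cv2.resize(cv2.imread('pics/side6.png')[200:320,150:290],(455,390));b=cv2.resize(cv2.imread('pics/cap2.png')[150:400,200:430],(340,390))
cv2.imwrite('pics/c6.png',np.hstack([a,b]))
E
```

```text
14.4 [0.6916 0.1652 0.0068] [ 3.138 -0.     1.571] open 0.313 F [-0.8 -0.7  6.1]
cap 0.68 [190. 444.] (0.012, array([0.748, 0.198])) (0.006, array([0.75 , 0.197]))
cap 0.67 [257. 314.] (0.012, array([0.692, 0.167])) (0.006, array([0.692, 0.164]))
cap 0.67 [105. 333.] (0.012, array([0.7  , 0.233])) (0.006, array([0.7  , 0.233]))
```

View pics/c6.png

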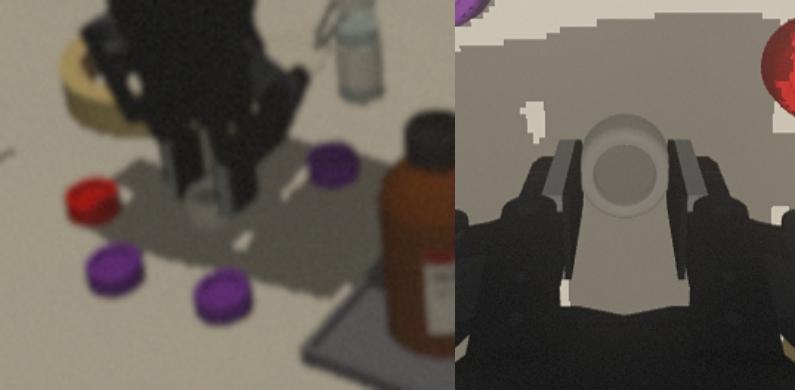

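The white cap is gripped flat and alone. I'll lift it and carry it to the tube.

Call:
arm_command:
  steps:
    - {"translation": [0,0,-0.07],"twist": [0,0,0],"fingers": -1}
    - {"translation": [0,0,-0.15],"twist": [0,0,0],"fingers": -1}
    - {"translation": [0,0,-0.22],"twist": [0,0,0],"fingers": -1}
    - {"translation": [-0.02,-0.07,-0.22],"twist": [0,0,0],"fingers": -1}
    - {"translation": [-0.05,-0.15,-0.22],"twist": [0,0,0],"fingers": -1}

```text
time: 15.18
eef_pos: [0.5788, 0.1279, 0.1708]
tcp_rot: [0.707, 0.707, 0.001, 0.001]
contact_force: [0.3, 0.7, 0.0]
opening: 0.311
finger_force: 24.7
```

Call:
arm_command:
  steps:
    - {"translation": [-0.02,-0.07,0],"twist": [0,0,0],"fingers": -1}
    - {"translation": [-0.04,-0.14,0],"twist": [0,0,0],"fingers": -1}
    - {"translation": [-0.049,-0.185,0],"twist": [0,0,0],"fingers": -1}
    - {"translation": [-0.049,-0.185,0],"twist": [0,0,0],"fingers": -1}
    - {"translation": [-0.049,-0.185,0.07],"twist": [0,0,0],"fingers": -1}

```text
time: 15.8
eef_pos: [0.4456, 0.0913, 0.1214]
tcp_rot: [0.707, 0.707, 0.005, 0.005]
contact_force: [0.8, -0.7, -0.7]
opening: 0.313
finger_force: 24.7
```

Call:
arm_command:
  steps:
    - {"translation": [0,0,0],"twist": [0,0,0],"fingers": -1}
    - {"translation": [0,0,0],"twist": [0,0,0],"fingers": -1}

```text
time: 16.05
eef_pos: [0.4415, 0.0914, 0.1178]
tcp_rot: [0.707, 0.707, 0.0, 0.0]
contact_force: [0.2, 0.1, -0.4]
opening: 0.306
finger_force: 24.8
```

```bash
python3 look.py cap3 cap tube; python3 - <<'E'
from h import *
p=read_camera('side');save(p,'side7')
a=cv2.resize(cv2.imread('pics/side7.png')[200:320,290:430],(455,390));b=cv2.resize(cv2.imread('pics/cap3.png')[150:400,200:430],(340,390))
cv2.imwrite('pics/c7.png',np.hstack([a,b]))
E
```

```text
16.05 [0.4415 0.0914 0.1178] [ 3.14  -0.     1.571] open 0.306 F [ 0.2  0.1 -0.4]
cap 0.87 [ 15. 606.] (0.012, array([0.639, 0.22 ])) (0.006, array([0.644, 0.221]))
cap 0.8 [175. 584.] (0.012, array([0.649, 0.11 ])) (0.006, array([0.654, 0.108]))
cap 0.66 [258. 313.] (0.012, array([0.441, 0.041])) (0.006, array([0.441, 0.038]))
tube 0.73 [209. 312.] (0.051, array([0.44 , 0.094])) (0.0255, array([0.44 , 0.087]))
```

View pics/c7.png

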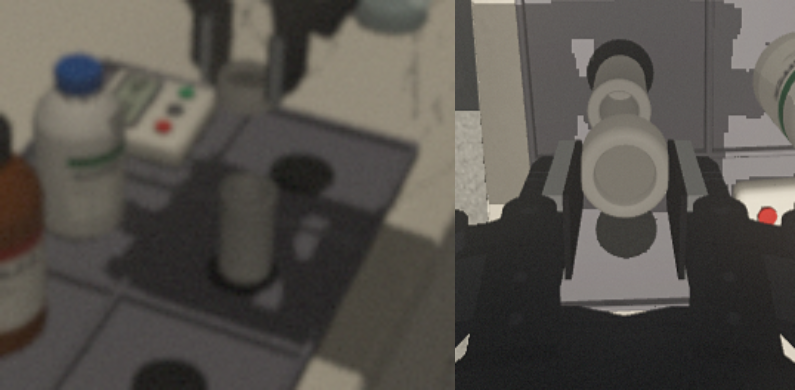

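```bash
python3 - <<'E'
from h import *
st=get_state();p=read_camera('wrist');print(np.round(st['eef_pos'],4))
for n,px,z in [('tube rim',(150+103/390*250,200+619/1-0 if 0 else 200+(619-455)/340*230),.056),('cap rim',(150+172/1.56,200+(625-455)/1.478),.1163+.010)]: print(n,np.round(px,1),np.round(ray(p,px,z,st),4))
E
```

```text
[0.4417 0.0914 0.1183]
tube rim [216.  310.9] [0.4401 0.0907 0.056 ]
cap rim [260.3 315. ] [0.4424 0.093  0.1263]
```

Call:
arm_command:
  steps:
    - {"translation": [-0.003,-0.002,0],"twist": [0,0,0],"fingers": -1}
    - {"translation": [-0.003,-0.002,0.03],"twist": [0,0,0],"fingers": -1}
    - {"translation": [-0.003,-0.002,0.06],"twist": [0,0,0],"fingers": -1}
    - {"translation": [-0.003,-0.002,0.072],"twist": [0,0,0],"fingers": -1}
    - {"translation": [-0.003,-0.002,0.072],"twist": [0,0,0],"fingers": -1}

```text
time: 16.92
eef_pos: [0.4392, 0.089, 0.0631]
tcp_rot: [0.707, 0.707, 0.0, 0.0]
contact_force: [-0.1, -0.2, 0.3]
opening: 0.309
finger_force: 24.9
```

Call:
arm_command:
  steps:
    - {"translation": [0,0,0.001],"twist": [0,0,0],"fingers": -1}
    - {"translation": [0,0,0.002],"twist": [0,0,0],"fingers": -1}
    - {"translation": [0,0,0.002],"twist": [0,0,0],"fingers": -1}
    - {"translation": [0,0,0.002],"twist": [0,0,0],"fingers": -1}

```text
time: 17.42
eef_pos: [0.4395, 0.0891, 0.0623]
tcp_rot: [0.707, 0.707, 0.001, 0.001]
contact_force: [-1.0, -0.7, 5.2]
opening: 0.314
finger_force: 25.5
```

Call:
arm_command:
  steps:
    - {"translation": [0,0,0],"twist": [0,0,0],"fingers": -0.25}
    - {"translation": [0,0,0],"twist": [0,0,0],"fingers": -0.1}
    - {"translation": [0,0,0],"twist": [0,0,0],"fingers": 0.1}
    - {"translation": [0,0,0],"twist": [0,0,0],"fingers": 0.1}
    - {"translation": [0,0,-0.03],"twist": [0,0,0],"fingers": 0.1}

```text
time: 18.05
eef_pos: [0.4369, 0.0891, 0.082]
tcp_rot: [0.707, 0.707, -0.002, -0.002]
contact_force: [0.8, -0.4, -0.2]
opening: 0.554
finger_force: 0.0
```

Call:
arm_command:
  steps:
    - {"translation": [0,0,-0.06],"twist": [0,0,0],"fingers": 0.1}
    - {"translation": [0,0,-0.12],"twist": [0,0,0],"fingers": 0.1}
    - {"translation": [0,0,-0.12],"twist": [0,0,0],"fingers": 0.1}

```text
time: 18.42
eef_pos: [0.4416, 0.0891, 0.178]
tcp_rot: [0.707, 0.707, 0.003, 0.003]
contact_force: [0.1, -0.2, -0.9]
opening: 0.548
finger_force: 0.0
```

```bash
python3 look.py cap4 cap tube; python3 - <<'E'
from h import *
p=read_camera('side');save(p,'side8')
a=cv2.resize(cv2.imread('pics/side8.png')[200:320,290:430],(455,390));b=cv2.resize(cv2.imread('pics/cap4.png')[100:350,200:430],(340,390))
cv2.imwrite('pics/c8.png',np.hstack([a,b]))
E
```

```text
18.43 [0.4416 0.0891 0.178 ] [3.132 0.    1.571] open 0.548 F [ 0.1 -0.2 -0.9]
cap 0.96 [163. 535.] (0.012, array([0.652, 0.107])) (0.006, array([0.657, 0.106]))
cap 0.88 [195. 311.] (0.012, array([0.44 , 0.076])) (0.006, array([0.44 , 0.074]))
cap 0.86 [ 16. 614.] (0.012, array([0.698, 0.232])) (0.006, array([0.703, 0.234]))
tube 0.6 [176. 314.] (0.051, array([0.443, 0.102])) (0.0255, array([0.443, 0.097]))
tube 0.35 [ 66. 442.] (0.051, array([0.541, 0.187])) (0.0255, array([0.55, 0.19]))
```

View pics/c8.png

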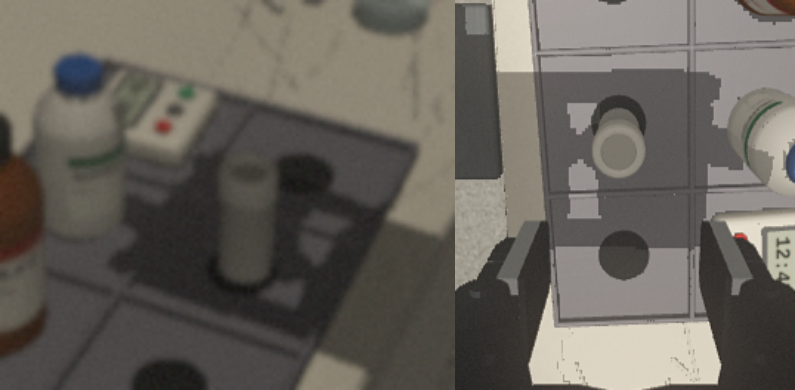

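The cap sits flat and centred on the tube. Next is the jar.

Call:
arm_command:
  steps:
    - {"translation": [-0.07,0.01,0],"twist": [0,0,0],"fingers": 1}
    - {"translation": [-0.15,0.02,0],"twist": [0,0,0],"fingers": 1}
    - {"translation": [-0.23,0.026,0],"twist": [0,0,0],"fingers": 1}
    - {"translation": [-0.31,0.026,0],"twist": [0,0,0],"fingers": 1}
    - {"translation": [-0.36,0.026,0],"twist": [0,0,0],"fingers": 1}

```text
time: 19.25
eef_pos: [0.4571, -0.183, 0.1717]
tcp_rot: [0.708, 0.706, -0.0, -0.002]
contact_force: [0.6, 0.1, 0.2]
opening: 1.0
finger_force: 0.0
```

Call:
arm_command:
  steps:
    - {"translation": [0,0,0],"twist": [0,0,0],"fingers": 1}
    - {"translation": [0,0,0],"twist": [0,0,0],"fingers": 1}

```text
time: 19.5
eef_pos: [0.4574, -0.1801, 0.172]
tcp_rot: [0.707, 0.707, -0.0, -0.002]
contact_force: [0.4, 0.9, -0.1]
opening: 0.999
finger_force: 0.0
```

```bash
python3 look.py jar jar; python3 - <<'E'
from h import *
st=get_state();p=read_camera('wrist')
g=cv2.cvtColor(p['pixels'],cv2.COLOR_RGB2GRAY)
x,y=map(int,proj(p,(.461,-.183,.048),st));print(x,y)
r=g[y-60:y+60,x-60:x+60]
c=cv2.HoughCircles(cv2.resize(r,None,fx=3,fy=3,interpolation=cv2.INTER_CUBIC),cv2.HOUGH_GRADIENT,1,30,param1=80,param2=20,minRadius=60,maxRadius=160)
if c is not None:
  for q in c[0][:3]: print(q/3, ray(p,(y-60+q[1]/3,x-60+q[0]/3),.048,st))
E
```

```text
19.5 [ 0.4574 -0.1801  0.172 ] [-3.139e+00 -2.000e-03  1.570e+00] open 0.999 F [ 0.4  0.9 -0.1]
jar 0.91 [199. 316.] (0.048, array([ 0.459, -0.186])) (0.024, array([ 0.459, -0.192]))
317 196
[57.166668 66.5      25.633333] [ 0.45800967 -0.18841699  0.048     ]
[51.833332 75.166664 35.3     ] [ 0.45350791 -0.1960503   0.048     ]
[69.5      68.5      49.466663] [ 0.46840057 -0.19014011  0.048     ]
```

Call:
arm_command:
  steps:
    - {"translation": [-0.006,0.002,0.04],"twist": [0,0,0],"fingers": 1}
    - {"translation": [-0.006,0.002,0.12],"twist": [0,0,0],"fingers": 1}
    - {"translation": [-0.006,0.002,0.18],"twist": [0,0,0],"fingers": 1}
    - {"translation": [-0.006,0.002,0.21],"twist": [0,0,0],"fingers": 1}
    - {"translation": [-0.006,0.002,0.216],"twist": [0,0,0],"fingers": 1}

```text
time: 20.27
eef_pos: [0.4585, -0.1836, 0.0098]
tcp_rot: [0.707, 0.708, -0.0, -0.002]
contact_force: [-0.9, 0.3, 0.7]
opening: 0.995
finger_force: 0.0
```

Call:
arm_command:
  steps:
    - {"translation": [0,0,0],"twist": [0,0,0],"fingers": 0.3}
    - {"translation": [0,0,0],"twist": [0,0,0],"fingers": -1}
    - {"translation": [0,0,0],"twist": [0,0,0],"fingers": -1}
    - {"translation": [0,0,0],"twist": [0,0,0],"fingers": -1}
    - {"translation": [0,0,0],"twist": [0,0,0],"fingers": -1}
  grip_force: 45

```text
time: 20.9
eef_pos: [0.4607, -0.1859, 0.0137]
tcp_rot: [0.707, 0.707, 0.0, 0.001]
contact_force: [-2.0, 1.4, 5.9]
opening: 0.538
finger_force: 45.1
```

```bash
python3 look.py jar2 jar
```

```text
20.9 [ 0.4607 -0.1859  0.0137] [3.140e+00 1.000e-03 1.571e+00] open 0.538 F [-2.   1.4  5.9]
jar 0.81 [283. 318.] (0.048, array([ 0.462, -0.181])) (0.024, array([ 0.463, -0.194]))
```

Call:
arm_command:
  steps:
    - {"translation": [0,0,-0.08],"twist": [0,0,0],"fingers": -1}
    - {"translation": [0,0,-0.16],"twist": [0,0,0],"fingers": -1}
    - {"translation": [0.07,-0.006,-0.16],"twist": [0,0,0],"fingers": -1}
    - {"translation": [0.15,-0.012,-0.16],"twist": [0,0,0],"fingers": -1}
    - {"translation": [0.23,-0.018,-0.16],"twist": [0,0,0],"fingers": -1}

```text
time: 21.62
eef_pos: [0.4463, -0.0116, 0.1329]
tcp_rot: [0.708, 0.707, 0.001, 0.001]
contact_force: [0.7, -0.8, -1.1]
opening: 0.536
finger_force: 46.2
```

Call:
arm_command:
  steps:
    - {"translation": [0.08,-0.006,0],"twist": [0,0,0],"fingers": -1}
    - {"translation": [0.16,-0.012,0],"twist": [0,0,0],"fingers": -1}
    - {"translation": [0.23,-0.016,0],"twist": [0,0,0],"fingers": -1}
    - {"translation": [0.258,-0.016,0],"twist": [0,0,0],"fingers": -1}
    - {"translation": [0.258,-0.016,0],"twist": [0,0,0],"fingers": -1}

```text
time: 22.25
eef_pos: [0.4342, 0.1818, 0.1324]
tcp_rot: [0.706, 0.708, 0.001, 0.0]
contact_force: [0.3, 0.1, -1.1]
opening: 0.537
finger_force: 46.2
```

Call:
arm_command:
  steps:
    - {"translation": [0,0,0.06],"twist": [0,0,0],"fingers": -1}
    - {"translation": [0,0,0.11],"twist": [0,0,0],"fingers": -1}
    - {"translation": [0,0,0.11],"twist": [0,0,0],"fingers": -1}
    - {"translation": [0,0,0.11],"twist": [0,0,0],"fingers": -1}

```text
time: 22.75
eef_pos: [0.4355, 0.1801, 0.0506]
tcp_rot: [0.707, 0.707, 0.001, 0.001]
contact_force: [0.3, 0.3, -0.8]
opening: 0.533
finger_force: 46.3
```

```bash
python3 look.py jar3 jar; python3 - <<'E'
from h import *
p=read_camera('side');save(p,'side9')
a=cv2.resize(cv2.imread('pics/side9.png')[210:370,230:420],(455,390));b=cv2.resize(cv2.imread('pics/jar3.png')[100:400,160:470],(340,390))
cv2.imwrite('pics/c9.png',np.hstack([a,b]))
E
```

```text
22.75 [0.4355 0.1801 0.0506] [ 3.139 -0.     1.57 ] open 0.533 F [ 0.3  0.3 -0.8]
jar 0.59 [286. 314.] (0.048, array([0.436, 0.163])) (0.024, array([0.436, 0.149]))
```

View pics/c9.png

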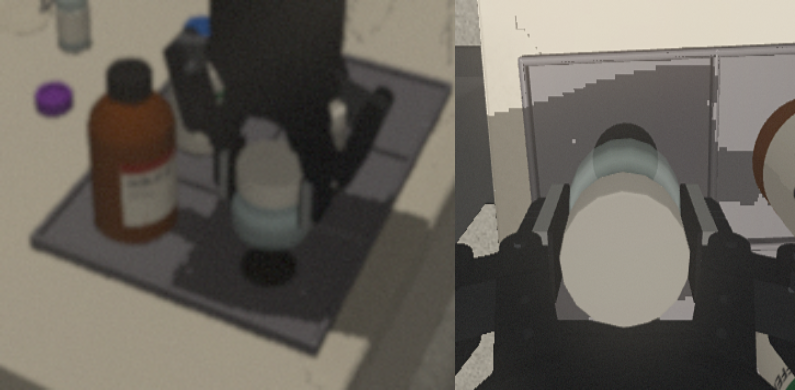

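The jar hangs centred above the front-left pad, clear of the amber bottle.

Call:
arm_command:
  steps:
    - {"translation": [0,0,0.03],"twist": [0,0,0],"fingers": -1}
    - {"translation": [0,0,0.042],"twist": [0,0,0],"fingers": -1}
    - {"translation": [0,0,0.044],"twist": [0,0,0],"fingers": -1}
    - {"translation": [0,0,0.044],"twist": [0,0,0],"fingers": -1}

```text
time: 23.4
eef_pos: [0.4345, 0.1806, 0.0186]
tcp_rot: [0.707, 0.707, -0.001, -0.0]
contact_force: [-7.3, -2.6, 13.2]
opening: 0.535
finger_force: 49.0
```

Call:
arm_command:
  steps:
    - {"translation": [0,0,0.001],"twist": [0,0,0],"fingers": -1}
    - {"translation": [0,0,0.001],"twist": [0,0,0],"fingers": -1}

```text
time: 23.65
eef_pos: [0.4345, 0.1806, 0.0186]
tcp_rot: [0.707, 0.707, -0.001, -0.001]
contact_force: [-8.8, -3.1, 18.7]
opening: 0.534
finger_force: 49.9
```

Seated on the floor; I'll release.

Call:
arm_command:
  steps:
    - {"translation": [0,0,-0.001],"twist": [0,0,0],"fingers": 0.2}
    - {"translation": [0,0,-0.001],"twist": [0,0,0],"fingers": 0.45}
    - {"translation": [0,0,-0.001],"twist": [0,0,0],"fingers": 0.45}
    - {"translation": [0,0,-0.07],"twist": [0,0,0],"fingers": 0.45}
    - {"translation": [0,0,-0.15],"twist": [0,0,0],"fingers": 0.45}

```text
time: 24.28
eef_pos: [0.4329, 0.1803, 0.1274]
tcp_rot: [0.707, 0.707, -0.002, -0.001]
contact_force: [1.7, -0.8, -0.9]
opening: 0.724
finger_force: 0.0
```

Call:
arm_command:
  steps:
    - {"translation": [0,0,-0.08],"twist": [0,0,0],"fingers": 0.45}
    - {"translation": [0,0,-0.08],"twist": [0,0,0],"fingers": 0.45}
    - {"translation": [0,0,-0.08],"twist": [0,0,0],"fingers": 0.45}

```text
time: 24.65
eef_pos: [0.4338, 0.1805, 0.1871]
tcp_rot: [0.707, 0.707, -0.0, -0.0]
contact_force: [0.1, -0.4, -0.2]
opening: 0.725
finger_force: 0.0
```

```bash
python3 look.py jar4 jar amber_bottle; python3 - <<'E'
from h import *
p=read_camera('side');save(p,'side10')
for k,z in [('jar',.03),('tube',.03),('vial',.04),('amber_bottle',.059)]: print([(k,r['conf'],r['point'],ray(p,r['point'],z)) for r in recognise(p,k)])
E
```

```text
24.65 [0.4338 0.1805 0.1871] [-3.141  0.     1.571] open 0.725 F [ 0.1 -0.4 -0.2]
jar 0.59 [191. 316.] (0.048, array([0.436, 0.178])) (0.024, array([0.436, 0.172]))
jar 0.39 [329. 386.] (0.048, array([0.505, 0.037])) (0.024, array([0.511, 0.019]))
amber_bottle 0.89 [189. 436.] (0.118, array([0.515, 0.197])) (0.059, array([0.537, 0.183]))
amber_bottle 0.21 [228. 347.] (0.118, array([0.457, 0.169])) (0.059, array([0.463, 0.147]))
[('jar', 0.59, [307.7, 345.2], array([0.43050639, 0.18049231, 0.03      ]))]
[('tube', 0.71, [272.0, 363.6], array([0.43974188, 0.09262892, 0.03      ]))]
[('vial', 0.89, [211.2, 260.0], array([0.68434095, 0.03292202, 0.04      ]))]
[('amber_bottle', 0.58, [274.7, 284.1], array([0.53096616, 0.18853451, 0.059     ]))]
```

Call:
arm_command:
  steps:
    - {"translation": [-0.04,0.067,0],"twist": [0,0,0],"fingers": 0.2}
    - {"translation": [-0.08,0.135,0],"twist": [0,0,0],"fingers": 0.2}
    - {"translation": [-0.12,0.2,0],"twist": [0,0,0],"fingers": 0.2}
    - {"translation": [-0.16,0.27,0],"twist": [0,0,0],"fingers": 0.2}
    - {"translation": [-0.199,0.336,0],"twist": [0,0,0],"fingers": 0.2}

```text
time: 25.68
eef_pos: [0.6878, 0.0302, 0.1872]
tcp_rot: [0.707, 0.707, -0.0, -0.0]
contact_force: [0.2, 1.1, 0.3]
opening: 0.603
finger_force: 0.0
```

Call:
arm_command:
  steps:
    - {"translation": [0,0,0.06],"twist": [0,0,0],"fingers": 0.2}
    - {"translation": [0,0,0.08],"twist": [0,0,0],"fingers": 0.2}
    - {"translation": [0,0,0.08],"twist": [0,0,0],"fingers": 0.2}

```text
time: 26.05
eef_pos: [0.6845, 0.0319, 0.1256]
tcp_rot: [0.707, 0.707, -0.001, -0.002]
contact_force: [0.0, 0.9, 0.9]
opening: 0.6
finger_force: 0.0
```

```bash
python3 look.py v1 vial; python3 - <<'E'
from h import *
st=get_state();p=read_camera('wrist')
g=cv2.cvtColor(p['pixels'],cv2.COLOR_RGB2GRAY)
x,y=map(int,proj(p,(.6876,.032,.08),st));print(x,y)
r=g[y-60:y+60,x-60:x+60]
c=cv2.HoughCircles(cv2.resize(r,None,fx=3,fy=3,interpolation=cv2.INTER_CUBIC),cv2.HOUGH_GRADIENT,1,30,param1=80,param2=20,minRadius=45,maxRadius=110)
if c is not None:
  for q in c[0][:3]: print(q/3, ray(p,(y-60+q[1]/3,x-60+q[0]/3),.08,st))
E
```

```text
26.05 [0.6845 0.0319 0.1256] [-3.137e+00 -1.000e-03  1.571e+00] open 0.6 F [0.  0.9 0.9]
vial 0.7 [210. 317.] (0.08, array([0.686, 0.04 ])) (0.04, array([0.686, 0.028]))
315 221
[57.833332 59.166668 19.233334] [0.68610815 0.03284155 0.08      ]
[58.5      46.166668 18.300001] [0.68650854 0.04113922 0.08      ]
```

Call:
arm_command:
  steps:
    - {"translation": [0.001,0.001,0.05],"twist": [0,0,0],"fingers": 0.2}
    - {"translation": [0.001,0.001,0.11],"twist": [0,0,0],"fingers": 0.2}
    - {"translation": [0.001,0.001,0.132],"twist": [0,0,0],"fingers": 0.2}
    - {"translation": [0.001,0.001,0.132],"twist": [0,0,0],"fingers": 0.2}
    - {"translation": [0.001,0.001,0.132],"twist": [0,0,0],"fingers": -0.1}

```text
time: 26.82
eef_pos: [0.6888, 0.032, 0.0316]
tcp_rot: [0.707, 0.707, 0.001, 0.002]
contact_force: [-0.4, -0.4, 0.0]
opening: 0.449
finger_force: 0.0
```

Call:
arm_command:
  steps:
    - {"translation": [0,0,0],"twist": [0,0,0],"fingers": -1}
    - {"translation": [0,0,0],"twist": [0,0,0],"fingers": -1}
    - {"translation": [0,0,0],"twist": [0,0,0],"fingers": -1}
    - {"translation": [0,0,0],"twist": [0,0,0],"fingers": -1}
  grip_force: 40

```text
time: 27.32
eef_pos: [0.6889, 0.0319, 0.0318]
tcp_rot: [0.707, 0.707, 0.001, 0.002]
contact_force: [-0.2, 0.7, 5.9]
opening: 0.295
finger_force: 39.9
```

Call:
arm_command:
  steps:
    - {"translation": [0,0,-0.08],"twist": [0,0,0],"fingers": -1}
    - {"translation": [0,0,-0.16],"twist": [0,0,0],"fingers": -1}
    - {"translation": [-0.012,-0.08,-0.16],"twist": [0,0,0],"fingers": -1}
    - {"translation": [-0.022,-0.16,-0.16],"twist": [0,0,0],"fingers": -1}
    - {"translation": [-0.032,-0.24,-0.16],"twist": [0,0,0],"fingers": -1}

```text
time: 27.95
eef_pos: [0.5052, 0.0079, 0.149]
tcp_rot: [0.707, 0.707, 0.0, 0.0]
contact_force: [0.1, -0.1, 0.2]
opening: 0.3
finger_force: 39.6
```

Call:
arm_command:
  steps:
    - {"translation": [-0.005,-0.06,0],"twist": [0,0,0],"fingers": -1}
    - {"translation": [-0.01,-0.089,0],"twist": [0,0,0],"fingers": -1}
    - {"translation": [-0.01,-0.089,0],"twist": [0,0,0],"fingers": -1}
    - {"translation": [-0.01,-0.089,0.06],"twist": [0,0,0],"fingers": -1}
    - {"translation": [-0.01,-0.089,0.1],"twist": [0,0,0],"fingers": -1}

```text
time: 28.58
eef_pos: [0.4411, 0.0006, 0.073]
tcp_rot: [0.707, 0.707, 0.0, 0.0]
contact_force: [-1.0, -0.3, -0.5]
opening: 0.293
finger_force: 39.7
```

Call:
arm_command:
  steps:
    - {"translation": [0,0,0],"twist": [0,0,0],"fingers": -1}
    - {"translation": [0,0,0],"twist": [0,0,0],"fingers": -1}

```text
time: 28.82
eef_pos: [0.4417, 0.0004, 0.075]
tcp_rot: [0.707, 0.707, 0.001, 0.001]
contact_force: [-0.0, -0.4, -0.5]
opening: 0.298
finger_force: 39.6
```

```bash
python3 look.py v2 vial;python3 - <<'E'
from h import *
p=read_camera('side');save(p,'side11')
for k,z in [('jar',.03),('tube',.03),('vial',.09),('lab_timer',.01)]: print([(k,r['conf'],r['point'],ray(p,r['point'],z)) for r in recognise(p,k)])
E
```

```text
28.82 [4.417e-01 4.000e-04 7.500e-02] [3.14  0.    1.571] open 0.298 F [-0.  -0.4 -0.5]
vial 0.82 [290. 315.] (0.08, array([ 0.443, -0.014])) (0.04, array([ 0.443, -0.038]))
[('jar', 0.62, [309.6, 343.7], array([0.43073816, 0.18509199, 0.03      ]))]
[('tube', 0.88, [272.2, 363.6], array([0.43953716, 0.0930899 , 0.03      ]))]
[('vial', 0.91, [219.4, 385.3], array([0.43625065, 0.01741912, 0.09      ]))]
[('lab_timer', 0.86, [232.4, 340.3], array([ 0.5351868 , -0.01543101,  0.01      ]))]
```

Call:
arm_command:
  steps:
    - {"translation": [0,0,0.025],"twist": [0,0,0],"fingers": -1}
    - {"translation": [0,0,0.045],"twist": [0,0,0],"fingers": -1}
    - {"translation": [0,0,0.051],"twist": [0,0,0],"fingers": -1}
    - {"translation": [0,0,0.051],"twist": [0,0,0],"fingers": -1}
    - {"translation": [0,0,0.051],"twist": [0,0,0],"fingers": -1}

```text
time: 29.8
eef_pos: [0.4395, 0.0007, 0.0366]
tcp_rot: [0.707, 0.707, -0.001, -0.002]
contact_force: [-6.4, -0.1, 11.2]
opening: 0.296
finger_force: 41.0
```

Contact with the floor; I'll release.

Call:
arm_command:
  steps:
    - {"translation": [0,0,0],"twist": [0,0,0],"fingers": -0.25}
    - {"translation": [0,0,0],"twist": [0,0,0],"fingers": 0}
    - {"translation": [0,0,0],"twist": [0,0,0],"fingers": 0.1}
    - {"translation": [0,0,0],"twist": [0,0,0],"fingers": 0.1}
    - {"translation": [0,0,-0.06],"twist": [0,0,0],"fingers": 0.1}

```text
time: 30.42
eef_pos: [0.4369, 0.0013, 0.0776]
tcp_rot: [0.707, 0.707, -0.003, -0.004]
contact_force: [0.5, 0.3, -0.1]
opening: 0.549
finger_force: 0.0
```

Call:
arm_command:
  steps:
    - {"translation": [0,0,-0.08],"twist": [0,0,0],"fingers": 0.1}
    - {"translation": [0,0,-0.16],"twist": [0,0,0],"fingers": 0.1}
    - {"translation": [-0.06,0,-0.18],"twist": [0,0,0],"fingers": 0.1}
    - {"translation": [-0.12,0.05,-0.18],"twist": [0,0,0],"fingers": 0.1}
    - {"translation": [-0.12,0.05,-0.18],"twist": [0,0,0],"fingers": 0.1}

```text
time: 31.05
eef_pos: [0.4791, -0.092, 0.2156]
tcp_rot: [0.708, 0.706, -0.0, 0.0]
contact_force: [-0.3, 0.4, -0.8]
opening: 0.551
finger_force: 0.0
```

```bash
python3 look.py end vial tube jar white_bottle cap;python3 - <<'E'
from h import *
p=read_camera('side');save(p,'side12')
a=cv2.resize(cv2.imread('pics/side12.png')[190:350,230:430],(420,336));b=cv2.resize(cv2.imread('pics/end.png')[0:300,:400],(380,336))
cv2.imwrite('pics/c12.png',np.hstack([a,b]))
E
```

```text
31.05 [ 0.4791 -0.092   0.2156] [3.141 0.    1.567] open 0.551 F [-0.3  0.4 -0.8]
vial 0.64 [ 78. 266.] (0.08, array([ 0.442, -0.001])) (0.04, array([0.437, 0.002]))
white_bottle 0.82 [  1. 370.] (0.07, array([0.523, 0.055])) (0.035, array([0.528, 0.065]))
```

View pics/c12.png

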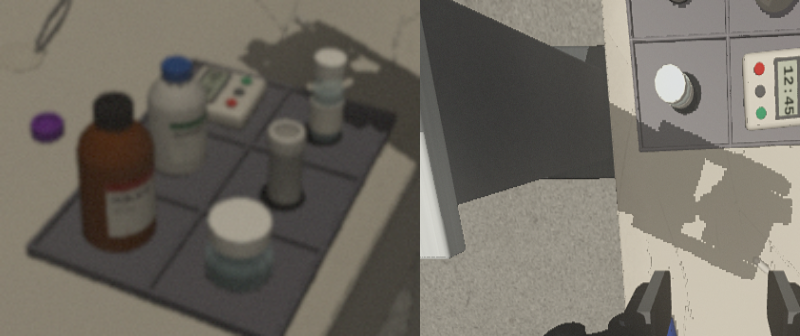

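All the items stand upright in their places, with the cap flat on the tube.

```bash
python3 -c "
from plant import sign_off
print(sign_off())"
```

```text
the job is handed in; nothing more can be done
None
```

The tray is set out and handed in at about 31 s: the last pictures show the white bottle, jar, vial and tube upright in their places with the cap flat on the tube, but the hand-in gave no verdict.

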